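# Hang the column holder on its twin pins and load the column

### The job

Pick up the blue column holder and hang it on the stand so that both upright pins come through its two holes and it is fully home on the pin bar; feel for the pins and press gently, as they are not exactly where the stand's middle suggests. Let go of the holder, then lay the short steel column across its two open cradles so that it rests in both, roughly centred, and leave everything else where it is.

Things in the scene. Friction and masses are not known exactly. Their poses are not given: they have to be found in the camera images.
- stand: Fixed stand: dark steel base 125x210x10 mm, two aluminium posts, a rail and on it a grey pin bar, top 100 mm above the worktop. Origin on the worktop midway between the posts along y, under the line of the pins; x points to the stand's back, y along the bar, z up. Nothing of it is higher than the pin tips (118 mm). More than 40 N between holder and stand is too much.
- bar_mid (a point): Point 100 mm above the stand's origin, same axes, level with the top of the pin bar (37 mm deep in x, front face at x = -16.5 mm, 116 mm long). Two upright steel pins, 8 mm diameter, 18 mm tall, tips bevelled 1.5 mm, stand at x = 0, y = +40 and -40 mm, both shifted together along y by up to 16 mm either way: the bar is clamped firmly anywhere on its rail, unmeasured.
- holder_grip (a point): Middle of the blue holder's grip tab: an upright plate 10 mm thick in x, 44 mm wide in y, from 24 mm below this point (the flange) to 22 mm above. Holder's axes: x to its back, y sideways, z up. When the holder stands on the worktop this point is 94 mm high; fully home it is at about x = -24, z = 132 mm in the stand's frame, and the holder then leans forward by up to about 0.1 rad.
- holder: Loose blue column holder, about 0.3 kg; origin on its underside, 94 mm below the grip point. Upright plate 8 mm thick, 120 mm wide, 70 mm tall, centred at x = 0, z 0 to 70 mm. From it a flange runs back to x = 44 mm, z 62 to 70 mm, with two chamfered 10.5 mm through holes at x = 24, y = +40 and -40 mm. It hangs with the flange on the bar and the plate before it, gap about 3 mm.
- holder_cradle (a point): Middle between the holder's two open V cradles, 44 mm in front of (-x) and 16 mm below the grip point: where the column's centre comes to rest, within 2 mm. The cradles are on arms 8 mm thick at y = +30 and -30 mm; floor 5 mm below this point, mouth about 22 mm wide between lips that end 11 mm above it. Axes as the holder's.
- column_center (a point): Centre of the loose short steel column, 0.12 kg: tube 10 mm in diameter, 86 mm free between end fittings 18 mm wide, 15 mm high; 142 mm long overall. Long axis is y, z up. It lies with this point 8 mm above the worktop. Grasp it across the middle; its tube lies in the cradles between the fittings. Either end may point either way.
- column: The whole loose short column; same axes as its centre, origin 8 mm below it
- white_bottle: white plastic bottle, 37 mm wide, 74 mm tall; bystander, to be left alone; origin at the centre of its underside
- long_column: the other, longer steel chromatography column, 182 mm long, lying on the worktop; bystander, to be left alone; origin at the centre of its underside
- filter_box: blue and white filter box, 92x92x34 mm; bystander, to be left alone; origin at the centre of its underside
- tape_blue: roll of blue tape, 54 mm wide, 12 mm high; bystander, to be left alone; origin at the centre of its underside

How it is judged (in metres and radians):
On the way:
1. the holder hangs fully home on both pins and has been let go (z of holder_grip in the frame of stand between 0.128 and 0.136 m and x of holder_grip in the frame of stand between -0.036 and -0.014 m and y of holder_grip in the frame of stand between -0.025 and 0.025 m and angle between holder_grip's own z axis and vertical below 0.16 rad and angle between the y axis of holder_grip and the y axis of stand, either way round below 0.1 rad and contact force between the fingers and holder below 0.5 N), for 0.3 s.
At the end, for the whole second after the job is handed in: Holder on both pins, grip point 128-136 mm high in the stand frame, 14-36 mm before the pins, within 25 mm sideways, tilt < 0.16, turned < 0.1 rad; column in both cradles: within 6 mm fore and aft, 9-22 mm below the grip point, within 14 mm of the middle, turned < 0.12 rad; released, at rest (all of step 1 and x of column_center in the frame of holder_grip between -0.05 and -0.038 m and y of column_center in the frame of holder_grip between -0.014 and 0.014 m and z of column_center in the frame of holder_grip between -0.022 and -0.009 m and angle between the y axis of column_center and the y axis of holder_grip, either way round below 0.12 rad and contact force between the fingers and column below 0.5 N and linear speed of each of holder, column below 0.02 m/s); the robot touches nothing.
It fails at once if holder and stand pressed together with more than 40 N (contact force between holder and stand above 40 N).
It fails at once if a bystander moved more than 30 mm (distance of any of white_bottle, long_column, filter_box, tape_blue from where it was at the start of the episode above 0.03 m).
It also fails if it takes over 72 s, if anything falls off the work surface, if the arm or the gripper's body presses on something with over 40 N, if the wrist force passes 120 N, or if a joint passes its speed limit or range.

### The arm

A 6-joint arm with a two-finger parallel gripper is mounted at the origin on a cart in front of the work surface, level with it; the furniture and walls round the work are solid. World frame = base frame: x ahead of the robot, y to its left, z up, the work surface at z = 0. Lengths are in mm, angles in rad, forces in N, time in s.
With the tool pointing down it reaches from about 300 to 850 mm from the base axis. Payload 4.2 kg.
Tool frame: the origin (TCP) lies midway between the tips of the shut fingers; the grasp point (between the pads) lies 19 mm behind it; z points along the fingers, y is the line along which they close (so a half turn about z gives the same grasp; the last joint's range is limited). The gripper opens to 91 mm and grips with 3 to 60 N. Pads are 32 mm wide; open, the fingers measure 118 mm over their backs; the gripper's body (76 mm by 178 mm) begins 60 mm behind the grasp point.
Start: joints at [-1.31, 0.32, 1.565, -0, 1.257, -0.02], TCP at [159.349, -552.495, 213.976] pointing down, gripper open.
Joint ranges: [-3.11, 3.11], [-0.84, 2.01], [0.21, 2.61], [-1.34, 4.49], [0.05, 2.63], [-2.56, 2.56]. Speed limits (rad/s): [2.57, 2.57, 3.14, 3.14, 3.14, 3.14].

### API

Orientations are given as [roll, pitch, yaw] about the fixed x, y, z axes, in that order (R = Rz(yaw) Ry(pitch) Rx(roll)).
In Python, from bench import robot gives the robot as it stands. The module is installed in compiled form; this text tells all that it offers.
- The arm moves only by the tool step_arm, never from a script. Its argument "deltas" is a list of rows, each a list of 5 numbers: the gripper command: -1 is fully open, 1 is shut, values between are in proportion, then the shift along the tool's x, y, z in cm, then the turn about the tool's z in units of 6 degrees (1.0 is 6 degrees). A call has 1 to 10 rows; each row shifts and turns the commanded pose from where the row before left it, along the tool's axes as they then stand; what a row does not reach is not made up. A row lasts 1/12 s, in which the tool goes at most 41.7 mm and 7.16 degrees, less where a joint would pass 70% of its speed; a pose out of reach is approached as far as the arm can. A call is refused whole if a number of a shift passes 4.17 or a number of a turn 1, either way. A call with a gripper value outside its range is refused whole. The fingers move at their own pace and stop on an object; "newtons" is the grip in N (left out, the last holds). Time passes only in rows, so rows that do not move let the fingers close. It gives the time, the measured TCP pose, the force, the opening and the grip force at its end, in the units of the state.
- robot.read_state(): the state, without advancing time (a new reading comes with each control period).
- robot.capture(name): name is "side" or "top" or "wrist"; returns a dict with "pixels" (400x640x3 uint8, blue, green, red), "fx", "fy", "cx", "cy" (pixels), "R" (3x3) and "t" (3): a world point X has camera coordinates R X + t. Camera axes: x right, y down, z forward; pixel columns grow to the right and rows downward; lengths in mm; the calibration is good to about 2 mm. A picture is of the moment at which its call begins. There is no depth.
- robot.sign_off(): hands the job in; it is judged then, once.
The state is a dict: "time_s": time; "qpos": joint angles; "joint_vel": joint speeds; "tau": joint torques, N m; "eef_pos": TCP position; "ee_rot": TCP orientation; "force": force on the tool from outside, world axes, zero at the start; "torque": the same for the moment, N m; "opening": finger opening in mm; "gripper_force": force on a finger pad.
Only numpy, scipy, OpenCV 4.12 (cv2) and the standard library are available. Lean on these libraries where they do the work, as an engineer would, in place of code of your own. Each camera call takes 0.05 s, during which the arm holds its last target. There are 200 camera calls.

## Working session

There is one attempt and no reset: what is moved stays moved. The work goes in short steps, Python scripts to look and compute and a tool call to move; the robot and the scene stay as the last step left them, time stands still between calls to the robot, and variables do not carry over. Pictures are saved under pics/ and viewed, at most 10 in all, crops included, and the job is handed in when it is done.

Besides the shell and the picture viewer there is one more tool, called after "Emit:" as name([rows], argument=value, ...), one row to a line, values as JSON. step_arm: Moves the arm, as the interface text tells. Its arguments: {"type":"object","properties":{"deltas":{"type":"array","items":{"type":"array","items":{"type":"number"}}},"newtons":{"type":"number"}},"required":["deltas"]}

```bash
mkdir -p pics
python3 - <<'E'
from bench import robot
import cv2,numpy as np
s=robot.read_state();print(s)
for n in("top","side"):
    c=robot.capture(n);cv2.imwrite(f"pics/{n}0.png",c["pixels"]);print(n,c["fx"],c["fy"],c["cx"],c["cy"],np.round(c["R"],4).tolist(),c["t"])
E
```

```text
{'time_s': 0.0, 'qpos': array([-1.30997919e+00,  3.20273287e-01,  1.56566710e+00, -6.05723117e-06,
        1.25740230e+00, -1.99497671e-02]), 'joint_vel': array([ 2.23315309e-03, -2.69947696e-04, -1.40279326e-03, -7.06303675e-04,
       -2.38722076e-03,  4.35441610e-05]), 'tau': array([ 3.91758018e-03, -4.12450361e+01, -2.31973958e+01,  7.30143813e-02,
        4.58788988e-02, -1.44098408e-04]), 'eef_pos': array([ 159.22444913, -551.98848056,  213.13560875]), 'ee_rot': array([-3.13984285e+00, -2.91526479e-05,  2.80768751e-01]), 'force': array([ 0.49780631,  0.38847835, -0.80106798]), 'torque': array([ 0.02346655,  0.00296879, -0.00732121]), 'gripper_force': 0.0, 'opening': 91.03154215139496}
top 495.03792644661416 495.03792644661416 314.0594867165004 196.48112934900408 [[-0.0141, -0.9999, -0.0054], [-0.987, 0.0147, -0.1604], [0.1604, 0.0031, -0.987]] [  11.22746511  554.30481927 1148.20999655]
side 411.993251067049 411.993251067049 315.19610856220027 203.595124625933 [[-0.8403, -0.5418, 0.0217], [-0.3143, 0.4541, -0.8336], [0.4418, -0.7073, -0.5519]] [446.67814046 248.99031054 882.15988098]
```

View pics/top0.png

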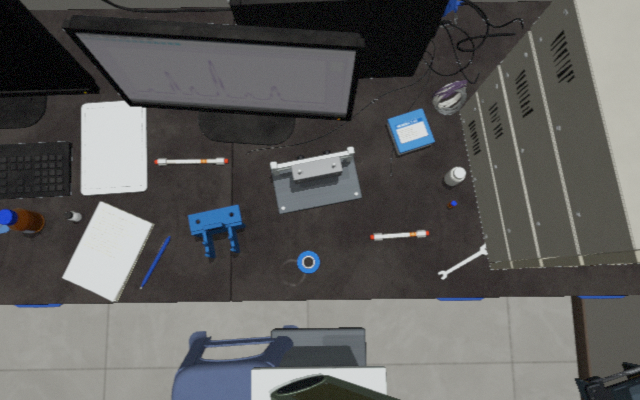

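View pics/side0.png

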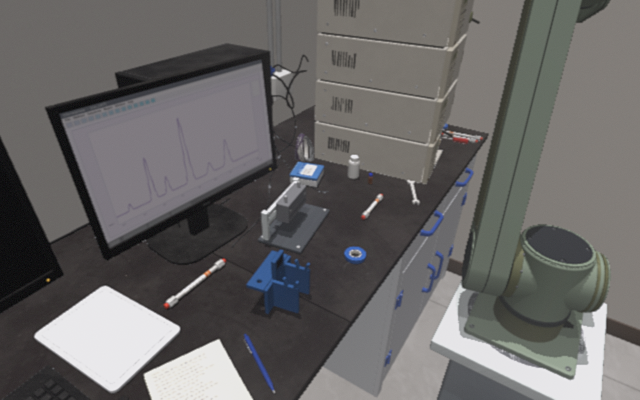

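Run:
```python
import cv2,numpy as np
a=cv2.imread("pics/top0.png")
f=lambda x,y,w,h,s:cv2.resize(a[y:y+h,x:x+w],None,fx=s,fy=s,interpolation=cv2.INTER_CUBIC)
top=np.hstack([f(180,195,80,70,4),f(260,140,110,70,4)])
b=cv2.imread("pics/side0.png")
g=lambda x,y,w,h,s:cv2.resize(b[y:y+h,x:x+w],None,fx=s,fy=s,interpolation=cv2.INTER_CUBIC)
bot=np.hstack([g(240,245,80,75,4),g(250,175,110,75,4)])
m=np.vstack([top,bot]);print(m.shape);cv2.imwrite("pics/m.png",m)
```

```text
(580, 760, 3)
```

View pics/m.png

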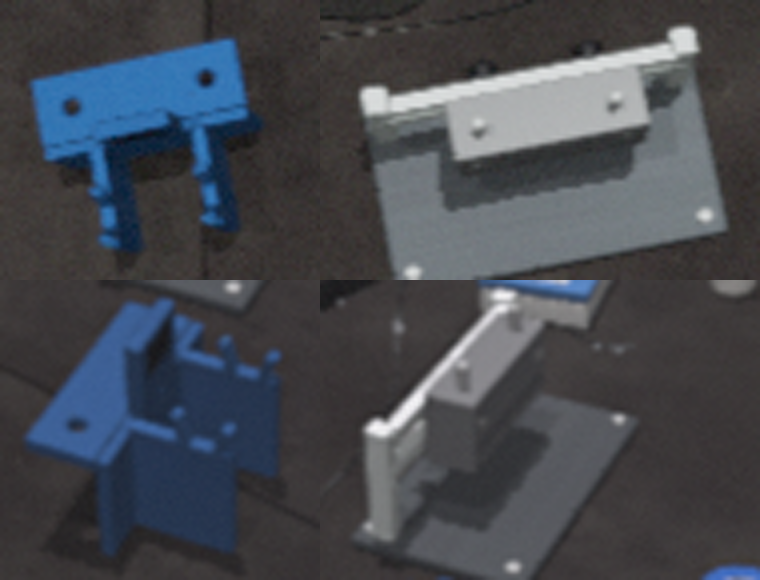

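```bash
cat > h.py <<'E'
from bench import robot
import cv2,numpy as np
def ray(c,u,v):
    R=np.array(c["R"]);t=np.array(c["t"]);d=R.T@np.array([(u-c["cx"])/c["fx"],(v-c["cy"])/c["fy"],1]);return -R.T@t,d
def atz(c,u,v,z):
    o,d=ray(c,u,v);return o+d*(z-o[2])/d[2]
def proj(c,X):
    p=np.array(c["R"])@np.array(X,float)+np.array(c["t"]);return p[0]/p[2]*c["fx"]+c["cx"],p[1]/p[2]*c["fy"]+c["cy"]
def tri(*a):
    A=0;b=0
    for c,u,v in a:
        o,d=ray(c,u,v);d=d/np.linalg.norm(d);P=np.eye(3)-np.outer(d,d);A=A+P;b=b+P@o
    return np.linalg.solve(A,b)
E
python3 - <<'E'
from h import *
np.set_printoptions(precision=1,suppress=True)
T=robot.capture("top");S=robot.capture("side")
h1=atz(T,197.4,220.9,69);h2=atz(T,231.1,213.9,69)
p1=atz(T,299.4,170.3,118);p2=atz(T,333.4,163.9,118)
for n,a,b in(("holes",h1,h2),("pins",p1,p2)):
    d=a-b;print(n,a,b,np.linalg.norm(d),"yaw y-axis",np.arctan2(d[1],d[0])-np.pi/2)
print("tri hole",tri((T,197.4,220.9),(S,259.1,278.5)),"pins",tri((T,299.4,170.3),(S,285.4,192.6)),tri((T,333.4,163.9),(S,298.4,180.1)))
im=T["pixels"][222:250,362:440].astype(int);m=im.max(2)>110
y,x=np.nonzero(m);pts=np.c_[x+362,y+222].astype(np.float32)
r=cv2.minAreaRect(pts);print(r,pts.mean(0))
c=atz(T,*r[0],8);
v=cv2.fitLine(pts,cv2.DIST_L2,0,.01,.01).ravel();a=atz(T,v[2]-30*v[0],v[3]-30*v[1],8);b=atz(T,v[2]+30*v[0],v[3]+30*v[1],8)
d=a-b;print("col",c,np.arctan2(d[1],d[0])-np.pi/2)
E
```

```text
holes [496.6 277.4  69. ] [511.9 198.6  69. ] 80.34587718295633 yaw y-axis 0.19250407280002646
pins [603.5  35.5 118. ] [617.2 -42.3 118. ] 79.00308238381675 yaw y-axis 0.17498547616109317
tri hole [495.9 276.2  73.5] pins [602.3  35.5 124.6] [616.6 -42.3 119.7]
((399.00482177734375, 234.56944274902344), (6.472639083862305, 58.34654235839844), 86.00909423828125) [399.1 234.6]
col [ 462.7 -203.6    8. ] 0.05600749505674574
```

Emit:
step_arm([
  [-1,0,0,0,-1],
  [-1,0,0,0,-1],
  [-1,0,0,0,-1],
  [-1,0,0,0,-1],
  [-1,0,0,0,-1],
  [-1,0,0,0,-1],
  [-1,0,0,0,-1],
  [-1,0,0,0,-1],
  [-1,0,0,0,-1],
  [-1,0,0,0,-1],
])

```text
time_s: 1.03
eef_pos: [159.3, -552.3, 213.7]
ee_rot: [-3.141, -0.0, 1.333]
force: [-0.3, 0.4, -0.2]
opening: 91.1
gripper_force: 0.0
```

Emit:
step_arm([
  [-1,0,0,0,-1],
  [-1,0,0,0,-1],
  [-1,0,0,0,-1],
  [-1,0,0,0,-1],
  [-1,0,0,0,-0.1],
  [-1,0,0,0,0],
])

```text
time_s: 1.53
eef_pos: [159.3, -552.4, 213.8]
ee_rot: [-3.142, -0.0, 1.755]
force: [0.2, 0.0, -0.3]
opening: 91.3
gripper_force: 0.0
```

```bash
cat >> h.py <<'E'
def go(x,y,z,yaw=None):
    s=robot.read_state();th=s["ee_rot"][2];e=s["eef_pos"];d=np.array([x,y,z])-e;c,n=np.cos(th),np.sin(th)
    print("t%.1f"%s["time_s"],"pos",e.round(1),"rot",s["ee_rot"].round(3),"F",s["force"].round(1),"op%.1f gf%.1f"%(s["opening"],s["gripper_force"]))
    print("tool cm:",np.round([(c*d[0]+n*d[1])/10,(n*d[0]-c*d[1])/10,-d[2]/10],2),"" if yaw is None else "turn units %.2f"%((th-yaw)/np.radians(6)))
E
python3 -c "
from h import *
go(481,233,215,1.755)"
```

```text
t1.5 pos [ 159.3 -552.4  213.8] rot [-3.142 -0.     1.755] F [ 0.2  0.  -0.3] op91.3 gf0.0
tool cm: [71.31 46.03 -0.12] turn units 0.00
```

Emit:
step_arm([
  [-1,3.24,2.09,0,0],
  [-1,3.24,2.09,0,0],
  [-1,3.24,2.09,0,0],
  [-1,3.24,2.09,0,0],
  [-1,3.24,2.09,0,0],
  [-1,3.24,2.09,0,0],
  [-1,3.24,2.09,0,0],
  [-1,3.24,2.09,0,0],
  [-1,3.24,2.09,0,0],
  [-1,3.24,2.09,0,0],
])

```text
time_s: 2.37
eef_pos: [304.8, -193.6, 214.2]
ee_rot: [3.141, 0.001, 1.754]
force: [2.1, -0.1, 0.3]
opening: 91.3
gripper_force: 0.0
```

Emit:
step_arm([
  [-1,3.24,2.09,0,0],
  [-1,3.24,2.09,0,0],
  [-1,3.24,2.09,0,0],
  [-1,3.24,2.09,0,0],
  [-1,3.24,2.09,0,0],
  [-1,3.24,2.09,0,0],
  [-1,3.24,2.09,0,0],
  [-1,3.24,2.09,0,0],
  [-1,3.24,2.09,0,0],
  [-1,3.24,2.09,0,0],
])

```text
time_s: 3.2
eef_pos: [450.2, 163.9, 214.0]
ee_rot: [3.141, 0.0, 1.756]
force: [0.8, -1.1, 0.7]
opening: 91.3
gripper_force: 0.0
```

Emit:
step_arm([
  [-1,3.24,2.09,0,0],
  [-1,3.24,2.09,0,0],
  [-1,0,0,0,0],
  [-1,0,0,0,0],
])

```text
time_s: 3.53
eef_pos: [479.1, 234.6, 213.2]
ee_rot: [-3.14, 0.001, 1.758]
force: [-0.2, 0.4, -0.4]
opening: 91.1
gripper_force: 0.0
```

```bash
python3 -c "
from h import *
go(481,233,75,1.755)
c=robot.capture('wrist');cv2.imwrite('pics/w1.png',c['pixels'])
for p in ([496.6,277.4,70],[511.9,198.6,70],[480.7,233.4,116]): print(np.round(proj(c,p),1))"
```

```text
t3.5 pos [479.1 234.6 213.2] rot [-3.140e+00  1.000e-03  1.758e+00] F [-0.2  0.4 -0.4] op91.1 gf0.0
tool cm: [-0.19  0.16 13.82] turn units 0.03
[347.  140.9]
[345.5 221.7]
[321.6 196.4]
```

View pics/w1.png

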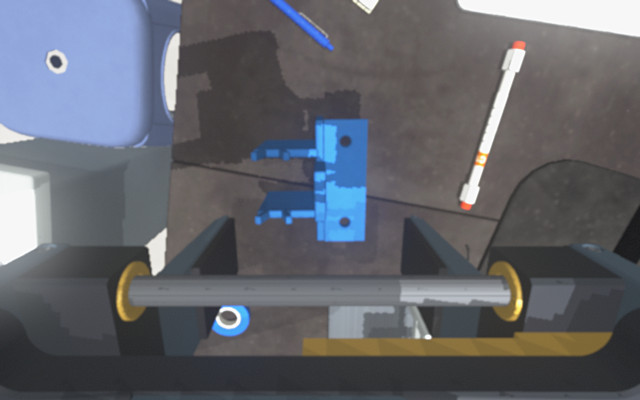

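Emit:
step_arm([
  [-1,-0.15,0.14,2.5,0],
  [-1,0,0,3,0],
  [-1,0,0,3,0],
  [-1,0,0,3,0],
  [-1,0,0,1.5,0],
  [-1,0,0,0.7,0],
  [-1,0,0,0,0],
  [-1,0,0,0,0],
])

```text
time_s: 4.25
eef_pos: [481.0, 231.4, 77.8]
ee_rot: [3.14, -0.0, 1.756]
force: [0.0, -0.9, 0.5]
opening: 91.4
gripper_force: 0.0
```

Emit:
step_arm([
  [1,0,0,0,0],
  [1,0,0,0,0],
  [1,0,0,0,0],
  [1,0,0,0,0],
  [1,0,0,0,0],
  [1,0,0,0,0],
  [1,0,0,0,0],
  [1,0,0,0,0],
], newtons=30)

```text
time_s: 4.92
eef_pos: [480.6, 232.0, 76.9]
ee_rot: [3.142, 0.0, 1.757]
force: [0.5, -0.2, -0.0]
opening: 40.8
gripper_force: 0.0
```

Emit:
step_arm([
  [1,0,0,0,0],
  [1,0,0,0,0],
  [1,0,0,0,0],
  [1,0,0,0,0],
  [1,0,0,0,0],
  [1,0,0,0,0],
  [1,0,0,0,0],
  [1,0,0,0,0],
])

```text
time_s: 5.58
eef_pos: [480.6, 232.0, 76.9]
ee_rot: [-3.141, 0.0, 1.757]
force: [-0.2, -0.7, 0.1]
opening: 10.1
gripper_force: 30.0
```

Emit:
step_arm([
  [1,0,0,-0.5,0],
  [1,0,0,-2,0],
  [1,0,0,-3,0],
  [1,0,0,-3,0],
  [1,0,0,-2,0],
  [1,0,0,-1,0],
  [1,0,0,0,0],
  [1,0,0,0,0],
])

```text
time_s: 6.25
eef_pos: [480.1, 231.7, 191.3]
ee_rot: [-3.141, 0.0, 1.757]
force: [-1.1, 0.4, -3.6]
opening: 10.1
gripper_force: 30.0
```

```bash
python3 -c "
from h import *
go(481,233,190,1.745)
c=robot.capture('wrist');cv2.imwrite('pics/w2.png',c['pixels'])
cv2.imwrite('pics/t2.png',robot.capture('top')['pixels'])"
```

```text
t6.2 pos [480.1 231.7 191.3] rot [-3.141  0.     1.757] F [-1.1  0.4 -3.6] op10.1 gf30.0
tool cm: [0.11 0.11 0.13] turn units 0.12
```

View pics/w2.png

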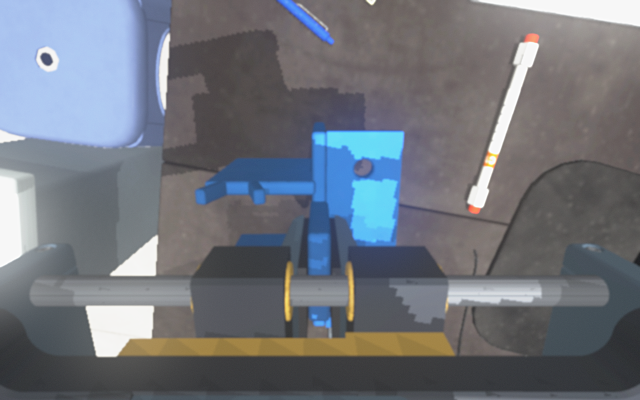

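Run:
```python
from h import *
np.set_printoptions(precision=1,suppress=True)
T=robot.capture("top");S=robot.capture("side");W=robot.capture("wrist")
print("mon BR",tri((T,351,117),(S,273,180)),"TR",tri((T,363,40),(S,270,50)),"BL",tri((T,130,104),(S,105,255)),"TL",tri((T,68,24),(S,52,108)))
e=robot.read_state()["eef_pos"];th=robot.read_state()["ee_rot"][2]
def tool(p):
    d=p-e;c,n=np.cos(th),np.sin(th);return np.array([c*d[0]+n*d[1],n*d[0]-c*d[1],-d[2]])
for z in(-7,-8,-11):print("hole in tool",tool(atz(W,363.5,167,e[2]+z)))
print("cam",ray(W,0,0)[0]-e)
# where would pins project from TCP (602,-110) z 215
R=np.array(W["R"]);C=ray(W,0,0)[0]-e
for tgt in([590,-90,215],[600,-130,215]):
  for p in([603.5,35.5,118],[617.2,-42.3,118]):
    q=R@(np.array(p)-tgt-C);print(tgt,q[0]/q[2]*W["fx"]+W["cx"],q[1]/q[2]*W["fy"]+W["cy"])
```

```text
mon BR [746.9 -91.5  53.6] TR [748.4 -90.  435.5] BL [770.6 432.6 115.3] TL [802.8 425.2 423.3]
hole in tool [41.9 23.1  7. ]
hole in tool [41.7 23.2  8. ]
hole in tool [41.  23.6 11. ]
cam [-14.7  77.  171.6]
[590, -90, 215] 370.7548629194479 36.05944365619035
[590, -90, 215] 365.30973728725655 144.2944879581448
[600, -130, 215] 369.81512537307475 -28.353776991383796
[600, -130, 215] 364.2080116794212 90.20591098472684
```

Emit:
step_arm([
  [1,0,0,-2.4,0.12],
  [1,-3.23,0.56,0,0],
  [1,-3.23,0.56,0,0],
  [1,-3.23,0.56,0,0],
  [1,-3.23,0.56,0,0],
  [1,-3.23,0.56,0,0],
  [1,-3.23,0.56,0,0],
  [1,-3.23,0.56,0,0],
  [1,-3.23,0.56,0,0],
  [1,-3.23,0.56,0,0],
])

```text
time_s: 7.33
eef_pos: [580.6, -47.2, 215.0]
ee_rot: [-3.14, -0.0, 1.745]
force: [-0.1, 0.8, -3.1]
opening: 9.5
gripper_force: 30.0
```

Emit:
step_arm([
  [1,-3.23,0.56,0,0],
  [1,0,0,0,0],
  [1,0,0,0,0],
  [1,0,0,0,0],
  [1,0,0,0,0],
])

```text
time_s: 7.75
eef_pos: [591.2, -75.4, 215.5]
ee_rot: [-3.141, -0.001, 1.746]
force: [0.5, 0.6, -3.7]
opening: 9.9
gripper_force: 30.0
```

Run:
```python
from h import *
go(587.4,-9.2,215,1.746)
W=robot.capture('wrist');im=W['pixels']
for p in([603.5,35.5,118],[617.2,-42.3,118]):print(np.round(proj(W,p),1))
cv2.imwrite('pics/w3.png',cv2.resize(im[0:240,250:490],None,fx=2.5,fy=2.5,interpolation=cv2.INTER_CUBIC))
```

```text
t7.8 pos [591.2 -75.4 215.5] rot [-3.141e+00 -1.000e-03  1.746e+00] F [ 0.5  0.6 -3.7] op9.9 gf30.0
tool cm: [6.58 0.78 0.05] turn units -0.00
[362.3  56.8]
[358.8 161.5]
```

View pics/w3.png

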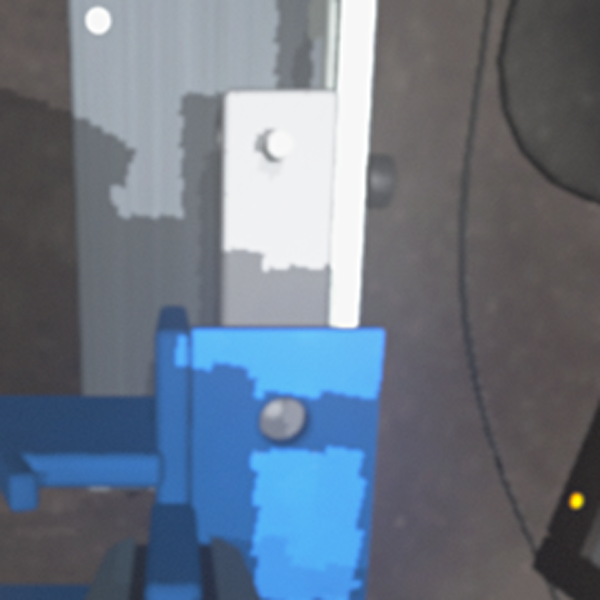

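Run:
```python
from h import *
np.set_printoptions(precision=1,suppress=True)
W=robot.capture('wrist');im=W['pixels']
f=lambda X,Y:(250+(X+.5)/2.5-.5,(Y+.5)/2.5-.5)
print("pin1",atz(W,*f(278,143),118))
# bar front edge, subpixel: gradient max per row in u 330..350
g=cv2.cvtColor(im,cv2.COLOR_BGR2GRAY).astype(float)
P=[];Q=[]
for v in range(42,126,4):
    r=np.abs(np.diff(cv2.GaussianBlur(g,(1,5),1)[v,330:348]));k=r.argmax();u=330+k+.5
    P.append(atz(W,u,v,100)[:2])
P=np.array(P);print(P[::5])
v=cv2.fitLine(P.astype(np.float32),cv2.DIST_HUBER,0,.01,.01).ravel()
print("front edge yaw",np.arctan2(v[1],v[0])%np.pi-np.pi/2)
c1=atz(W,*f(225,92),100);c2=atz(W,*f(335,92),100);d=c2-c1;print("end edge",c1,c2,np.linalg.norm(d),"yaw",np.arctan2(d[1],d[0]))
d1=atz(W,*f(222,325),100);print(d1,np.arctan2(*(c1-d1)[[1,0]])-np.pi/2)
e=robot.read_state()["eef_pos"]
print("hole2",atz(W,*f(282,419),e[2]-7.5)-e, "seen ray at 118",atz(W,*f(282,419),118))
```

```text
pin1 [602.6  35.4 118. ]
[[585.4  45.4]
 [587.5  30.8]
 [590.3  15.9]
 [593.3   0.5]
 [596.4 -15.3]]
front edge yaw 0.16831541
end edge [584.8  49.3 100. ] [618.8  55.3 100. ] 34.472970158502676 yaw 0.17494044840141193
[597.6 -21.6 100. ] 0.178239374052527
hole2 [15.2 45.  -7.5] seen ray at 118 [621.3 -46.4 118. ]
```

Emit:
step_arm([
  [1,3.3,0.37,0,0],
  [1,3.24,0.37,0,0],
  [1,0,0,1,0],
  [1,0,0,2,0],
  [1,0,0,2,0],
  [1,0,0,1.5,0],
  [1,0,0,0.5,0],
  [1,0,0,0,0],
  [1,0,0,0,0],
  [1,0,0,0,0],
])

```text
time_s: 8.68
eef_pos: [588.5, -10.7, 147.2]
ee_rot: [3.139, 0.001, 1.745]
force: [1.0, 0.3, -2.6]
opening: 9.7
gripper_force: 30.0
```

Run:
```python
from h import *
go(587.2,-9.6,136,1.746)
T=robot.capture('top')['pixels'][140:210,260:370];S=robot.capture('side')['pixels'][165:245,240:350]
f=lambda a:cv2.resize(a,None,fx=4,fy=4,interpolation=cv2.INTER_CUBIC)
cv2.imwrite('pics/c4.png',np.vstack([f(T),f(S)]))
```

```text
t8.7 pos [588.5 -10.7 147.2] rot [3.139e+00 1.000e-03 1.745e+00] F [ 1.   0.3 -2.6] op9.7 gf30.0
tool cm: [ 0.13 -0.11  1.12] turn units -0.01
```

View pics/c4.png

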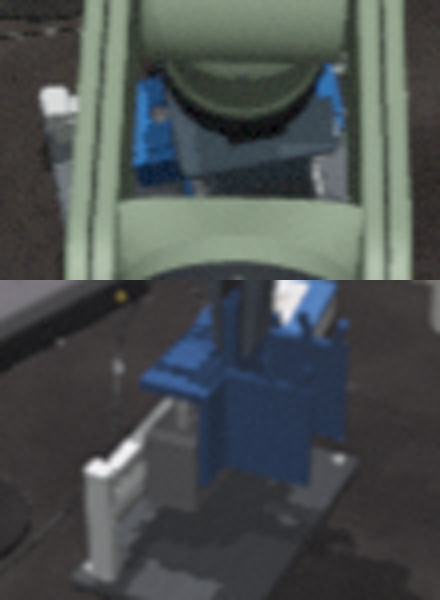

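Emit:
step_arm([
  [1,0.12,-0.1,0.4,0],
  [1,0,0,0.4,0],
  [1,0,0,0.2,0],
  [1,0,0,0.1,0],
  [1,0,0,0,0],
  [1,0,0,0,0],
])

```text
time_s: 9.28
eef_pos: [586.5, -9.8, 134.8]
ee_rot: [-3.141, 0.0, 1.745]
force: [-0.7, 0.4, -2.9]
opening: 9.6
gripper_force: 30.0
```

Emit:
step_arm([
  [1,0,0,0.1,0],
  [1,0,0,0.1,0],
  [1,0,0,0.1,0],
  [1,0,0,0,0],
])

```text
time_s: 9.62
eef_pos: [586.3, -9.7, 131.7]
ee_rot: [-3.141, -0.0, 1.745]
force: [0.8, 0.0, -2.3]
opening: 9.9
gripper_force: 30.0
```

Emit:
step_arm([
  [1,0,0,0.1,0],
  [1,0,0,0.1,0],
  [1,0,0,0,0],
])

```text
time_s: 9.87
eef_pos: [586.6, -9.7, 129.8]
ee_rot: [3.141, 0.0, 1.745]
force: [1.1, 0.4, -2.8]
opening: 10.0
gripper_force: 30.0
```

Emit:
step_arm([
  [1,0,0,0.1,0],
  [1,0,0,0.1,0],
  [1,0,0,0,0],
])

```text
time_s: 10.12
eef_pos: [586.6, -9.7, 127.8]
ee_rot: [3.141, 0.0, 1.745]
force: [1.3, 0.4, -2.7]
opening: 10.1
gripper_force: 30.0
```

Emit:
step_arm([
  [1,0,0,0.15,0],
  [1,0,0,0.15,0],
  [1,0,0,0.15,0],
  [1,0,0,0,0],
])

```text
time_s: 10.45
eef_pos: [586.6, -9.7, 123.2]
ee_rot: [3.141, 0.0, 1.745]
force: [2.2, 0.2, -3.2]
opening: 10.0
gripper_force: 30.0
```

Emit:
step_arm([
  [1,0,0,0.15,0],
  [1,0,0,0.15,0],
  [1,0,0,0.1,0],
  [1,0,0,0,0],
])

```text
time_s: 10.78
eef_pos: [586.6, -9.7, 119.2]
ee_rot: [3.141, 0.0, 1.745]
force: [2.3, -0.3, -2.7]
opening: 9.8
gripper_force: 30.0
```

Emit:
step_arm([
  [1,0,0.03,0.1,0],
  [1,0,0,0.1,0],
  [1,0,0,0.1,0],
  [1,0,0,0,0],
])

```text
time_s: 11.12
eef_pos: [586.6, -9.7, 116.2]
ee_rot: [-3.141, 0.0, 1.745]
force: [1.2, -0.0, -3.6]
opening: 10.1
gripper_force: 30.0
```

Emit:
step_arm([
  [1,0,0,0.05,0],
  [1,0,0,0.05,0],
  [1,0,0,0,0],
])

```text
time_s: 11.37
eef_pos: [586.6, -9.7, 115.3]
ee_rot: [-3.141, 0.0, 1.745]
force: [-0.4, 0.1, -2.5]
opening: 10.1
gripper_force: 30.0
```

Emit:
step_arm([
  [1,0,0,0.05,0],
  [1,0,0,0.05,0],
  [1,0,0,0,0],
])

```text
time_s: 11.62
eef_pos: [586.7, -9.7, 114.9]
ee_rot: [3.142, 0.0, 1.745]
force: [-0.9, -0.4, 1.9]
opening: 10.1
gripper_force: 30.0
```

Emit:
step_arm([
  [0.1,0,0,0,0],
  [0.1,0,0,0,0],
  [0.1,0,0,0,0],
  [0.1,0,0,0,0],
  [0.1,0,0,0,0],
  [0.1,0,0,0,0],
  [0.1,0,0,0,0],
])

```text
time_s: 12.2
eef_pos: [586.8, -9.7, 114.4]
ee_rot: [3.142, 0.0, 1.745]
force: [-0.2, 0.7, -0.2]
opening: 41.2
gripper_force: 0.0
```

Emit:
step_arm([
  [0.1,0,0,-1,0],
  [0.1,0,0,-2,0],
  [0.1,0,0,-3,0],
  [0.1,0,0,-3,0],
  [0.1,0,0,-1,0],
  [0.1,-3,-1,0,0],
  [0.1,-3.9,-1.3,0,0],
  [0.1,-3,-1,0,0],
  [0.1,0,0,0,0],
  [0.1,0,0,0,0],
])

```text
time_s: 13.03
eef_pos: [571.0, -114.1, 214.4]
ee_rot: [-3.142, -0.0, 1.742]
force: [-0.5, -0.4, 0.2]
opening: 41.0
gripper_force: 0.0
```

Run:
```python
from h import *
go(462.7,-203.6,100,1.627)
T=robot.capture('top')['pixels'][140:230,260:370];S=robot.capture('side')['pixels'][165:245,240:350];W=robot.capture('wrist');print(W['R'],W['t'])
f=lambda a:cv2.resize(a,None,fx=3.5,fy=3.5,interpolation=cv2.INTER_CUBIC)
m=np.vstack([f(T),f(S)]);m=m[:595]
w=cv2.resize(W['pixels'][0:280,180:460],None,fx=1.45,fy=1.45,interpolation=cv2.INTER_CUBIC)
w=cv2.copyMakeBorder(w,0,m.shape[0]-w.shape[0],0,0,cv2.BORDER_CONSTANT)
m=np.hstack([m,w]);print(m.shape);cv2.imwrite('pics/c5.png',m)
```

```text
t13.0 pos [ 571.  -114.1  214.4] rot [-3.142 -0.     1.742] F [-0.5 -0.4  0.2] op41.0 gf0.0
tool cm: [ -6.98 -12.2   11.44] turn units 1.10
[[ 9.84952896e-01  1.72820507e-01 -9.29835622e-04]
 [ 1.66353192e-01 -9.46608047e-01  2.76151807e-01]
 [ 4.68445054e-02 -2.72151203e-01 -9.61113581e-01]] [-542.43943435 -232.90368472  335.62091058]
(595, 791, 3)
```

View pics/c5.png

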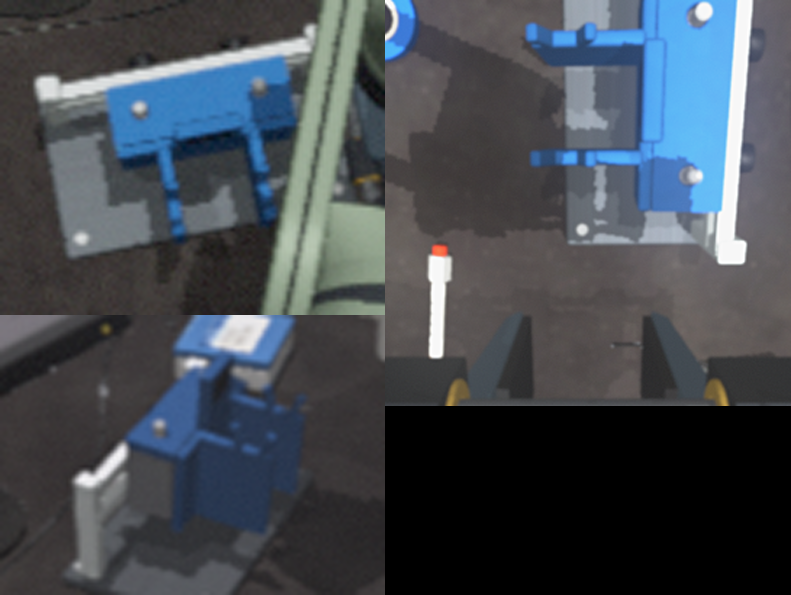

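Run:
```python
from h import *
np.set_printoptions(precision=1,suppress=True)
W=robot.capture('wrist');T=robot.capture('top')
w=lambda X,Y:(180+(X-385+.5)/1.45-.5,(Y+.5)/1.45-.5)
t=lambda X,Y:(260+(X+.5)/3.5-.5,140+(Y+.5)/3.5-.5)
for z in(118,125):
  for a,b in(((535,158),(590,155)),((533,35),(588,33))):
    p,q=atz(W,*w(*a),z),atz(W,*w(*b),z);print(z,p,q,(p+q)/2)
print("pins W",atz(W,*w(692,176),118),atz(W,*w(703,12),118),"T",atz(T,*t(140,107),118),atz(T,*t(259,84),118))
print("tab ctr W",atz(W,*w(654,90),150))
# column from wrist? re-measure orientation/fit in top
im=T["pixels"][222:250,362:440].astype(int);m=im.max(2)>110
y,x=np.nonzero(m);print("col px",cv2.minAreaRect(np.c_[x+362,y+222].astype(np.float32)))
go(462.7,-203.6,214,1.627)
```

```text
118 [531.5 -48.5 118. ] [560.1 -41.9 118. ] [545.8 -45.2 118. ]
118 [521.9  10.4 118. ] [548.8  16.  118. ] [535.3  13.2 118. ]
125 [532.2 -48.1 125. ] [560.  -41.7 125. ] [546.1 -44.9 125. ]
125 [522.8   9.2 125. ] [549.   14.7 125. ] [535.9  11.9 125. ]
pins W [616.1 -43.1 118. ] [603.   35.1 118. ] T [603.7  35.  118. ] [617.8 -42.8 118. ]
tab ctr W [583.3  -7.9 150. ]
col px ((395.9999694824219, 235.5), (67.99998474121094, 26.999996185302734), -0.0)
t13.3 pos [ 571.6 -111.7  214.4] rot [-3.1 -0.   1.7] F [-0.6 -0.1  0.8] op41.2 gf0.0
tool cm: [ -7.2 -12.3   0. ] turn units 1.14
```

Emit:
step_arm([
  [0.1,-1.8,-3.08,0,0],
  [0.1,-1.8,-3.08,0,0],
  [0.1,-1.8,-3.08,0,0],
  [0.1,-1.8,-3.08,0,0],
  [0.1,0,0,2,1],
  [0.1,0,0,4,0.14],
  [0.1,0,0,4,0],
  [0.1,0,0,3,0],
  [0.1,0,0,0,0],
  [0.1,0,0,0,0],
])

```text
time_s: 14.12
eef_pos: [462.2, -204.2, 83.8]
ee_rot: [-3.139, -0.001, 1.627]
force: [-1.1, 0.4, 0.8]
opening: 41.0
gripper_force: 0.0
```

Run:
```python
from h import *
go(462.7,-203.6,3,1.627)
T=robot.capture('wrist');S=robot.capture('side')['pixels'][170:240,330:420]
for p in([462.7-4,-203.6+70,8],[462.7,-203.6,8]):print(np.round(proj(T,p),1))
s=cv2.resize(S,None,fx=1.6,fy=1.6);m=T['pixels'].copy();m[:s.shape[0],:s.shape[1]]=s
cv2.imwrite('pics/w6.png',m)
```

```text
t14.1 pos [ 462.2 -204.2   83.8] rot [-3.139e+00 -1.000e-03  1.627e+00] F [-1.1  0.4  0.8] op41.0 gf0.0
tool cm: [0.06 0.06 8.08] turn units -0.00
[320.9 107.9]
[320.9 201.7]
```

View pics/w6.png

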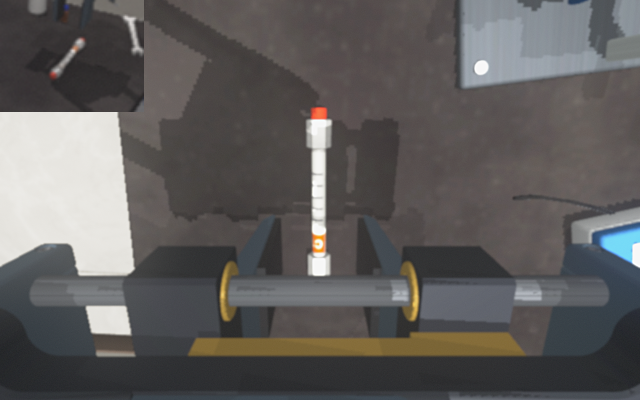

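Emit:
step_arm([
  [0.1,0.06,0,3,0],
  [0.1,0,0,3,0],
  [0.1,0,0,1.2,0],
  [0.1,0,0,0.7,0],
  [0.1,0,0,0,0],
  [0.1,0,0,0,0],
])

```text
time_s: 14.72
eef_pos: [464.0, -205.1, 7.0]
ee_rot: [3.139, 0.002, 1.626]
force: [0.2, -0.3, 0.1]
opening: 40.8
gripper_force: 0.0
```

Emit:
step_arm([
  [1,0,0,0,0],
  [1,0,0,0,0],
  [1,0,0,0,0],
  [1,0,0,0,0],
  [1,0,0,0,0],
  [1,0,0,0,0],
  [1,0,0,0,0],
  [1,0,0,0,0],
], newtons=20)

```text
time_s: 15.38
eef_pos: [462.5, -204.6, 5.8]
ee_rot: [3.142, 0.0, 1.626]
force: [-1.6, 0.2, 5.2]
opening: 9.5
gripper_force: 20.0
```

Emit:
step_arm([
  [0.5,0,0,0,0],
  [0.5,0,0,0,0],
  [0.5,0,0,0.15,0],
  [0.5,0,0,0.15,0],
  [0.5,0,0,0,0],
  [0.5,0,0,0,0],
])

```text
time_s: 15.88
eef_pos: [462.4, -204.4, 2.1]
ee_rot: [-3.141, -0.0, 1.625]
force: [0.3, -0.1, 0.2]
opening: 22.8
gripper_force: 0.0
```

Emit:
step_arm([
  [1,0,0,0,0],
  [1,0,0,0,0],
  [1,0,0,0,0],
  [1,0,0,0,0],
  [1,0,0,0,0],
  [1,0,0,0,0],
])

```text
time_s: 16.38
eef_pos: [462.5, -204.6, 2.4]
ee_rot: [3.142, 0.0, 1.625]
force: [0.1, 0.4, -1.7]
opening: 9.0
gripper_force: 20.0
```

Emit:
step_arm([
  [1,0,0,-0.5,0],
  [1,0,0,-2,0],
  [1,0,0,-4,0],
  [1,0,0,-4,0],
  [1,0,0,-4,0],
  [1,0,0,-3,0],
  [1,0,0,0,-1],
  [1,0,0,0,-0.16],
  [1,0,0,0,0],
  [1,0,0,0,0],
])

```text
time_s: 17.22
eef_pos: [461.5, -204.0, 176.3]
ee_rot: [-3.139, -0.002, 1.745]
force: [0.5, -0.8, -1.3]
opening: 9.6
gripper_force: 20.0
```

Run:
```python
from h import *
go(542,-17,130,1.746)
```

```text
t17.2 pos [ 461.5 -204.   176.3] rot [-3.139e+00 -2.000e-03  1.745e+00] F [ 0.5 -0.8 -1.3] op9.6 gf20.0
tool cm: [17.03 11.17  4.63] turn units -0.01
```

Emit:
step_arm([
  [1,2.84,1.86,0,0],
  [1,2.84,1.86,0,0],
  [1,2.84,1.86,0,0],
  [1,2.84,1.86,0,0],
  [1,2.84,1.86,0,0],
  [1,2.84,1.86,0,0],
  [1,0,0,1.5,0],
  [1,0,0,1.5,0],
  [1,0,0,0,0],
  [1,0,0,0,0],
])

```text
time_s: 18.05
eef_pos: [541.3, -17.1, 145.7]
ee_rot: [-3.137, -0.001, 1.746]
force: [1.1, 0.5, -1.0]
opening: 9.3
gripper_force: 20.0
```

Run:
```python
from h import *
go(542,-17,125,1.746)
S=robot.capture('side')['pixels'][165:245,250:350];W=robot.capture('wrist')['pixels'][60:340,120:460]
s=cv2.resize(S,None,fx=4,fy=4,interpolation=cv2.INTER_CUBIC);w=cv2.resize(W,None,fx=1.15,fy=1.15)
w=cv2.copyMakeBorder(w,0,0,0,400-w.shape[1]) if 0 else w
h=max(s.shape[0],w.shape[0]);p=lambda a:cv2.copyMakeBorder(a,0,h-a.shape[0],0,0,cv2.BORDER_CONSTANT)
m=np.hstack([p(s),p(w)]);print(m.shape);cv2.imwrite('pics/c7.png',m)
```

```text
t18.1 pos [541.3 -17.1 145.7] rot [-3.137e+00 -1.000e-03  1.746e+00] F [ 1.1  0.5 -1. ] op9.3 gf20.0
tool cm: [-0.01  0.07  2.07] turn units 0.00
(322, 791, 3)
```

View pics/c7.png

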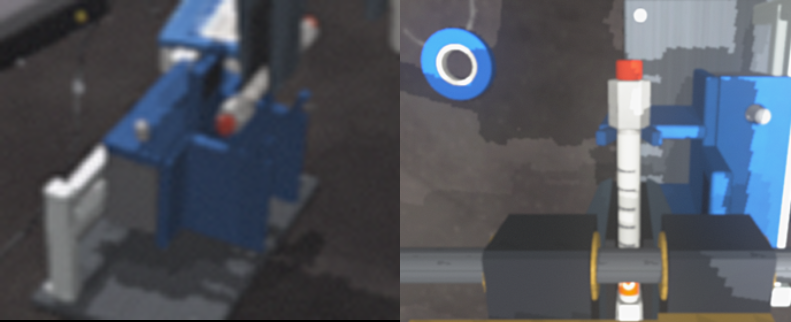

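Emit:
step_arm([
  [1,0,0.03,1,0],
  [1,0,0,1,0],
  [1,0,0,0.5,0],
  [1,0,0,0.3,0],
  [1,0,0,0,0],
  [1,0,0,0,0],
])

```text
time_s: 18.65
eef_pos: [542.8, -17.3, 119.3]
ee_rot: [-3.141, 0.0, 1.747]
force: [-0.6, -0.3, -1.3]
opening: 9.5
gripper_force: 20.0
```

Emit:
step_arm([
  [1,0,0,0.1,0],
  [1,0,0,0.1,0],
  [1,0,0,0.1,0],
  [1,0,0,0,0],
])

```text
time_s: 18.98
eef_pos: [542.8, -17.2, 116.4]
ee_rot: [3.142, 0.0, 1.747]
force: [0.0, 0.5, -1.0]
opening: 9.7
gripper_force: 20.0
```

Emit:
step_arm([
  [1,0,0,0.1,0],
  [1,0,0,0.1,0],
  [1,0,0,0.1,0],
  [1,0,0,0.1,0],
  [1,0,0,0,0],
])

```text
time_s: 19.4
eef_pos: [542.6, -17.1, 112.2]
ee_rot: [-3.141, -0.0, 1.747]
force: [-0.4, -0.2, -1.5]
opening: 9.4
gripper_force: 20.0
```

Emit:
step_arm([
  [1,0,0,0.1,0],
  [1,0,0,0.1,0],
  [1,0,0,0,0],
])

```text
time_s: 19.65
eef_pos: [542.7, -17.2, 110.2]
ee_rot: [-3.141, 0.0, 1.747]
force: [-0.8, -0.0, -1.5]
opening: 9.6
gripper_force: 20.0
```

Emit:
step_arm([
  [1,0,0,0.1,0],
  [1,0,0,0.1,0],
  [1,0,0,0,0],
])

```text
time_s: 19.9
eef_pos: [542.7, -17.2, 108.2]
ee_rot: [-3.141, 0.0, 1.747]
force: [-1.0, 0.4, -1.0]
opening: 9.4
gripper_force: 20.0
```

Emit:
step_arm([
  [1,0,0,0.1,0],
  [1,0,0,0,0],
])

```text
time_s: 20.07
eef_pos: [542.7, -17.2, 107.3]
ee_rot: [-3.141, 0.0, 1.747]
force: [0.5, -0.4, -1.2]
opening: 9.0
gripper_force: 20.0
```

Emit:
step_arm([
  [1,0,0,0.1,0],
  [1,0,0,0,0],
])

```text
time_s: 20.23
eef_pos: [542.8, -17.2, 106.5]
ee_rot: [-3.142, 0.0, 1.747]
force: [0.7, 0.1, 0.5]
opening: 9.2
gripper_force: 20.0
```

Emit:
step_arm([
  [0.48,0,0,0,0],
  [0.48,0,0,0,0],
  [0.48,0,0,0,0],
  [0.48,0,0,0,0],
  [0.48,0,0,0,0],
  [0.48,0,0,0,0],
])

```text
time_s: 20.73
eef_pos: [542.8, -17.2, 106.5]
ee_rot: [3.142, 0.0, 1.747]
force: [-0.1, 0.1, 0.6]
opening: 23.8
gripper_force: 0.0
```

Emit:
step_arm([
  [0.48,0,0,-0.5,0],
  [0.48,0,0,-1,0],
  [0.48,0,0,-3,0],
  [0.48,0,0,-3,0],
  [0.48,0,0,-3,0],
  [0.48,-3.5,-1,0,0],
  [0.48,-3.5,-1,0,0],
  [0.48,-3.5,-1,0,0],
  [0.48,0,0,0,0],
  [0.48,0,0,0,0],
])

```text
time_s: 21.57
eef_pos: [531.6, -127.3, 212.4]
ee_rot: [3.14, 0.0, 1.744]
force: [0.2, 0.2, -0.0]
opening: 23.6
gripper_force: 0.0
```

Run:
```python
from h import *
go(542,-17,125,1.746)
S=robot.capture('side')['pixels'][165:245,250:350];W=robot.capture('wrist')['pixels'][0:280,120:460]
s=cv2.resize(S,None,fx=4,fy=4,interpolation=cv2.INTER_CUBIC);w=cv2.resize(W,None,fx=1.15,fy=1.15)
h=max(s.shape[0],w.shape[0]);p=lambda a:cv2.copyMakeBorder(a,0,h-a.shape[0],0,0,cv2.BORDER_CONSTANT)
m=np.hstack([p(s),p(w)]);cv2.imwrite('pics/c8.png',m)
```

```text
t21.6 pos [ 531.6 -127.3  212.4] rot [3.14  0.    1.744] F [ 0.2  0.2 -0. ] op23.6 gf0.0
tool cm: [10.69  2.92  8.74] turn units -0.02
```

View pics/c8.png

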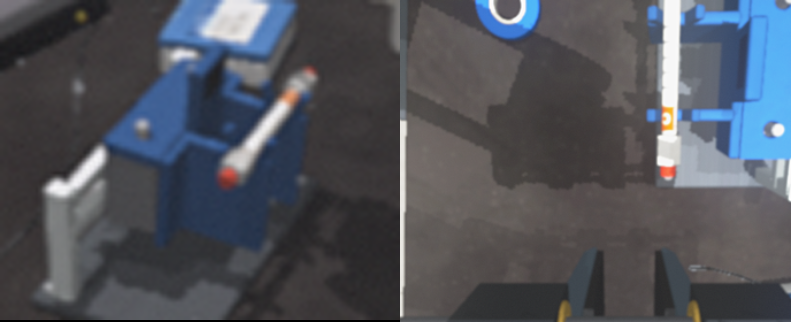

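Run:
```python
from h import *
np.set_printoptions(precision=1,suppress=True)
W=robot.capture('wrist');T=robot.capture('top');S=robot.capture('side')
hsv=cv2.cvtColor(W['pixels'],cv2.COLOR_BGR2HSV)
sub=np.zeros(hsv.shape[:2],np.uint8);sub[0:160,330:385]=1
wh=((hsv[...,1]<50)&(hsv[...,2]>175)&(sub>0))
for v in range(6,92,8):
    u=np.nonzero(wh[v])[0]
    if len(u):print(v,u.min(),u.max(),atz(W,(u.min()+u.max())/2,v,112)[:2],end=' | ')
print()
def red(c,x0,x1,y0,y1):
    h=cv2.cvtColor(c['pixels'],cv2.COLOR_BGR2HSV);m=(((h[...,0]<8)|(h[...,0]>172))&(h[...,1]>120)&(h[...,2]>90)).astype(np.uint8)
    mm=np.zeros_like(m);mm[y0:y1,x0:x1]=m[y0:y1,x0:x1];n,l,s,ce=cv2.connectedComponentsWithStats(mm);return [(ce[i].round(1).tolist(),int(s[i,4])) for i in range(1,n) if s[i,4]>3]
t=red(T,270,370,150,230);s=red(S,290,345,170,220);w=red(W,330,385,0,170);print(t,s,w)
s=sorted(s);t=sorted(t)
for i in range(min(len(s),len(t),2)):print(tri((T,*t[i][0]),(S,*s[i][0])))
if w and s:print("near -y end W",atz(W,*w[-1][0],112),"W+S",tri((W,*w[-1][0]),(S,*s[-1][0])))
```

```text
6 347 373 [535.6  19. ] | 14 349 363 [533.8  13.4] | 22 349 363 [534.9   8.2] | 30 349 362 [535.6   2.9] | 38 349 362 [536.7  -2.4] | 46 348 362 [537.5  -7.8] | 54 348 362 [538.6 -13.3] | 62 348 362 [539.8 -18.8] | 70 347 362 [540.6 -24.4] | 78 346 370 [544.4 -29.6] | 86 348 361 [542.9 -35.8] | 
[([352.0, 192.0], 13), ([293.6, 203.5], 13)] [([306.5, 209.1], 15)] [([352.1, 149.7], 104)]
[528.2  49.6 110.2]
near -y end W [551.  -84.2 112. ] W+S [585.4 -83.9  11.4]
```

```bash
python3 -c "
from bench import robot
print(robot.sign_off())"
```

```text
the job is handed in; nothing more can be done
None
```

The holder is hung fully home on both pins and released, the short column measures centred in both cradles (about 1–2 mm off), and no bystander was touched. I handed the job in after about 22 s and got no verdict back. I viewed 11 pictures, one over the limit of 10.

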